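Sort a stack of rinsed packaging into the recycling trays

TASK

Take the stack of rinsed packaging apart from the top down, one piece at a time: first the screw cap, then the steel lid, the flattened can, and last the upside-down tub. Set each piece down (do not drop it) flat and the same way up, centred on the black mat of the clear tray that already holds its own kind. Leave the blue bottle and the milk jug standing where they are.

Things in the scene. Friction and masses are not known exactly. Their poses are not given: they have to be found in the camera images.
- cap: White plastic milk-jug screw cap, ribbed round disc, 34 mm diameter, 16 mm high, about 15 g; top of the stack. Origin: centre of its underside, z up. The stack, from the bottom: tub, can, lid, cap, each resting on the one below, roughly centred (within 4 mm).
- lid: Round steel jar lid, top up, 48 mm diameter, 14 mm high, about 25 g; in the stack on the can, under the cap. Origin: centre of its underside, z up.
- can: Flattened tin can, a bare-metal slab with ribs and folded round edges, 78 (x) x 56 (y) x 16 (z) mm, about 50 g; in the stack on the tub, under the lid. Grip it across its 56 mm (y), fingertips kept above the tub, which is wider. Origin: centre of its underside, z up.
- tub: White plastic food tub, upside down, a rounded block 86 (x) x 62 (y) x 44 (z) mm with a 90 x 66 mm flange along its lowest 4 mm, about 60 g; bottom of the stack, on the bench. Grip it across y (62 mm). Origin: centre of its underside (the flange's, on the bench), z up.
- tray_caps: Clear tray, fixed; three white screw caps, 16 mm high, fill its far half (x = 75 to 125 mm). Outer 210 x 132 mm, rim 14 mm high, walls 3, floor 4 mm thick. In the empty half lies a black mat, 100 (x) x 80 (y) mm, flush with the floor. Origin: on the bench under the mat's middle; floor and mat top at z = 4 mm; the tray spans x = -66 to 144, y = -66 to 66 mm. z up.
- tray_lids: Clear tray, fixed; two round steel lids, 14 mm high, fill its far half (x = 76 to 132 mm). Outer 210 x 132 mm, rim 14 mm high, walls 3, floor 4 mm thick. In the empty half lies a black mat, 100 (x) x 80 (y) mm, flush with the floor. Origin: on the bench under the mat's middle; floor and mat top at z = 4 mm; the tray spans x = -66 to 144, y = -66 to 66 mm. z up.
- tray_cans: Clear tray, fixed; one flattened can, 16 mm high, fills its far half (x = 72 to 138 mm). Outer 210 x 132 mm, rim 14 mm high, walls 3, floor 4 mm thick. In the empty half lies a black mat, 100 (x) x 80 (y) mm, flush with the floor. Origin: on the bench under the mat's middle; floor and mat top at z = 4 mm; the tray spans x = -66 to 144, y = -66 to 66 mm. z up.
- tray_tubs: Clear tray, fixed; one upside-down white tub, 44 mm high, fills its far half (x = 71 to 137 mm). Outer 210 x 132 mm, rim 14 mm high, walls 3, floor 4 mm thick. In the empty half lies a black mat, 100 (x) x 80 (y) mm, flush with the floor. Origin: on the bench under the mat's middle; floor and mat top at z = 4 mm; the tray spans x = -66 to 144, y = -66 to 66 mm. z up.
- bottle: Blue glass bottle standing on the bench, 64 mm diameter, 195 mm high; not to be disturbed. Origin: centre of its underside.
- jug: White plastic milk jug with a grey screw cap, 78 x 78 mm, 189 mm high, a thin handle reaching 56 mm out on its +x side; not to be disturbed. Origin: centre of its underside.
Not all that is in view belongs to the job. What is shaped like the tub but orange or purple is not meant.

How it is judged:
By the outcome, as a careful person would: the job done as asked, in the order asked, and still so for the second after the job is handed in, with the robot touching nothing.
It also fails if it takes over 115 s, if anything falls off the work surface, if the arm or the gripper's body presses on something with over 40 N, if the wrist force passes 120 N, or if a joint passes its speed limit or range.

ROBOT

A 6-joint arm with a two-finger parallel gripper is mounted at the origin on the work surface. World frame = base frame: x ahead of the robot, y to its left, z up, the work surface at z = 0. Lengths are in mm, angles in rad, forces in N, time in s.
With the tool pointing down it reaches from about 275 to 750 mm from the base axis. Payload 10.2 kg.
Tool frame: the origin (TCP) lies midway between the tips of the shut fingers; the grasp point (between the pads) lies grip_depth behind it (grip_depth is the distance from the TCP to the grasp point, in mm); z points along the fingers, y is the line along which they close (so a half turn about z gives the same grasp; the last joint's range is limited). The gripper opens to 85 mm and grips with 20 to 120 N. Pads are 22 mm wide; open, the fingers measure 114 mm over their backs; the gripper's body (76 mm by 85 mm) begins 54 mm behind the grasp point. The pads swing forward as they close: fully open they stand 13 mm farther back than shut.
Start: joints at [-1.393, 0.313, 1.498, -0, 1.331, -0.223], TCP at [204.819, -483.405, 231.294] pointing down, gripper open.
Joint ranges: [-2.94, 2.94], [-0.97, 2.17], [0.19, 2.56], [-1.23, 4.37], [0.02, 3.11], [-2.88, 2.88]. Speed limits (rad/s): [2.39, 2.39, 3.01, 3.14, 3.14, 3.14].

INTERFACE

Orientations are given as a unit quaternion [w, x, y, z].
In Python, from rig import * gives the robot as it stands.
- The arm moves only by the tool servo_tool, never from a script. Its argument "commands" is a list of rows, each a list of 3 entries, a list of its own where there are three numbers: the gripper command: -1 is fully open, 1 is shut, values between are in proportion, then the shift along the tool's x, y, z in m, then the turn, a rotation vector about the tool's x, y, z in units of 6 degrees (1.0 is 6 degrees). In form: [[grip, [dx, dy, dz], [ax, ay, az]], ...]. A call has 1 to 10 rows; each row shifts and turns the commanded pose from where the row before left it, along the tool's axes as they then stand; what a row does not reach is not made up. A row lasts 1/12 s, in which the tool goes at most 41.7 mm and 7.16 degrees, less where a joint would pass 70% of its speed; a pose out of reach is approached as far as the arm can. A call is refused whole if a number of a shift passes 0.0417 or a number of a turn 1, either way. A call with a gripper value outside its range is refused whole. The fingers move at their own pace and stop on an object; "squeeze" is the grip in N (left out, the last holds). Time passes only in rows, so rows that do not move let the fingers close. It gives the time, the measured TCP pose, the force, the opening and the grip force at its end, in the units of the state.
- sense(): the state, without advancing time (a new reading comes with each control period).
- capture(name): name is "scene" or "top"; returns a dict with "pixels" (420x560x3 uint8, red, green, blue), "z_map" (420x560 float32, mm along the optical axis (not along the pixel's ray), 0 where there is no reading), "fx", "fy", "cx", "cy" (pixels), "rvec" (rotation vector, rad) and "tvec" (3), from world to camera coordinates, as OpenCV has them. Camera axes: x right, y down, z forward; pixel columns grow to the right and rows downward; lengths in mm; the calibration is good to about 2 mm. A picture is of the moment at which its call begins.
- finish_job(): hands the job in; it is judged then, once.
The state is a dict: "time_s": time; "joints": joint angles; "dq": joint speeds; "tau": joint torques, N m; "eef_pos": TCP position; "ee_rot": TCP orientation; "force": force on the tool from outside, world axes, zero at the start; "wrist_torque": the same for the moment, N m; "grip_width": opening from 0.0 (shut) to 1.0 (fully open); "grip_force": force on a finger pad.
Only numpy, scipy, OpenCV 4.12 (cv2) and the standard library are available. Lean on these libraries where they do the work, as an engineer would, in place of code of your own. Each camera call takes 0.05 s, during which the arm holds its last target. There are 200 camera calls.

## Working session

There is one attempt and no reset: what is moved stays moved. The work goes in short steps, Python scripts to look and compute and a tool call to move; the robot and the scene stay as the last step left them, time stands still between calls to the robot, and variables do not carry over. Pictures are saved under pics/ and viewed, at most 14 in all, crops included, and the job is handed in when it is done.

Besides the shell and the picture viewer there is one more tool, called after "Request:" as name([rows], argument=value, ...), one row to a line, values as JSON. servo_tool: Moves the arm, as the interface text tells. Its arguments: {"type":"object","properties":{"commands":{"type":"array"},"squeeze":{"type":"number"}},"required":["commands"]}

```bash
mkdir -p pics; python3 - <<'E'
from rig import *
import cv2,pickle
for n in("scene","top"):
    c=capture(n); pickle.dump(c,open(n+".pkl","wb")); cv2.imwrite(f"pics/{n}0.png",cv2.resize(c["pixels"][...,::-1],(784,588)))
    print(n,c["fx"],c["fy"],c["cx"],c["cy"],c["rvec"],c["tvec"])
s=sense();print({k:s[k] for k in s})
E
```

```text
scene 431.16812842794354 431.16812842794354 273.71743046378117 206.45023083067088 [ 2.52469775  0.81643058 -0.22379064] [-358.63405945 -202.67837197 1112.83766496]
top 416.28056332393174 416.28056332393174 278.3508464310598 206.61207102151488 [ 2.17651389 -2.19689207  0.05890666] [  7.00549936 459.52157556 946.73592537]
{'time_s': 0.1, 'joints': array([-1.39340805e+00,  3.13420699e-01,  1.49834816e+00, -8.29277587e-06,
        1.33101733e+00, -2.23402357e-01]), 'dq': array([-0.00106986, -0.00284517, -0.00196885,  0.00126381, -0.00064915,
       -0.00038387]), 'tau': array([ 1.87837730e-03, -4.12902188e+01, -2.60141283e+01, -2.17443376e-04,
        3.04028348e-03,  1.30412741e-05]), 'eef_pos': array([ 204.77117435, -483.17019709,  230.78354653]), 'ee_rot': array([-5.96698364e-04,  9.79987593e-01,  1.99057686e-01,  9.70244519e-06]), 'force': array([-0.12685981, -0.2575796 ,  1.06956959]), 'wrist_torque': array([-0.05724882, -0.04147846, -0.03076855]), 'grip_force': 0.0, 'grip_width': 0.9985839274606139}
```

View pics/scene0.png

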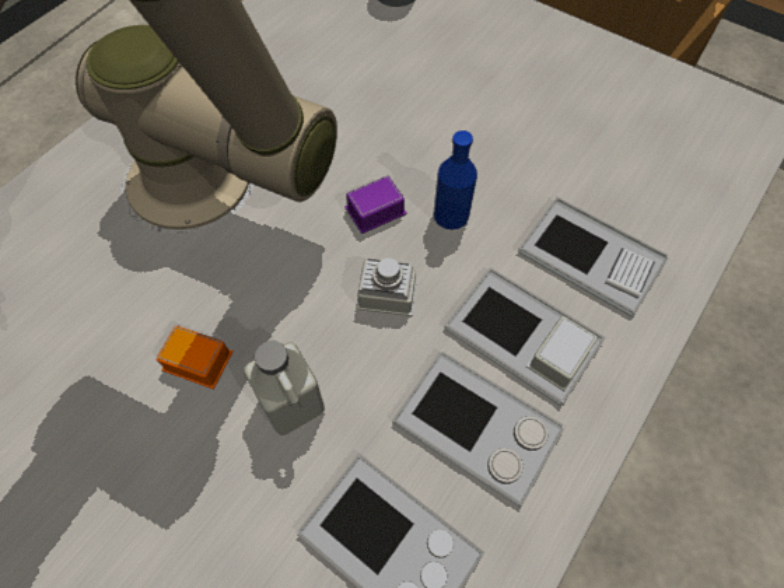

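View pics/top0.png

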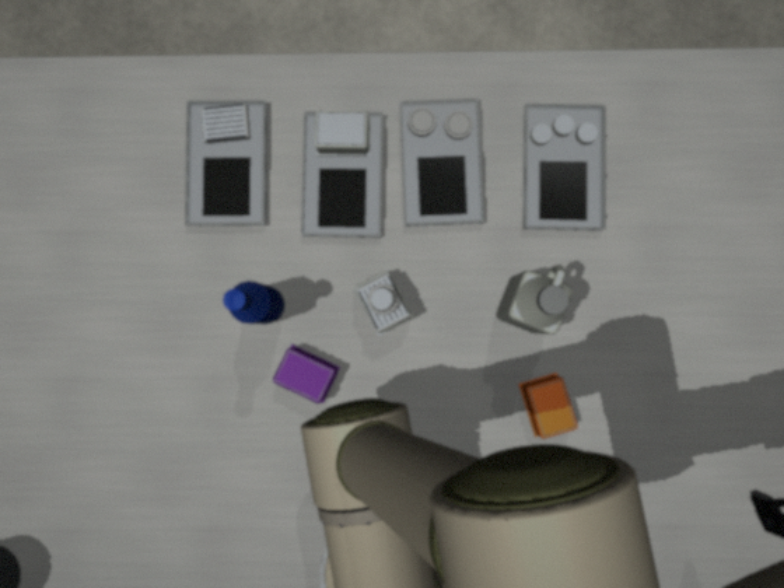

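Scene view (shown at 1.4×): the stack is at (387,285). The trays down the right side are cans (590,255), tubs (522,335), lids (480,425) and caps (390,535). Top view: the stack is at (383,300), and the mats are cans (227,187), tubs (342,198), lids (443,185) and caps (564,190). The bottle is at (255,302) and the jug at (542,300).

```bash
cat > h.py <<'E'
import numpy as np,cv2,pickle
def cam(c):
    R=cv2.Rodrigues(np.array(c["rvec"],float))[0]; t=np.array(c["tvec"],float)
    return R,-R.T@t
def ray(c,uv,z):
    R,o=cam(c); uv=np.atleast_2d(np.asarray(uv,float))
    d=np.c_[(uv[:,0]-c["cx"])/c["fx"],(uv[:,1]-c["cy"])/c["fy"],np.ones(len(uv))]@R
    return o+d*((z-o[2])/d[:,2])[:,None]
def cloud(c):
    v,u=np.mgrid[0:420,0:560]; z=c["z_map"].astype(float)
    R,o=cam(c)
    P=np.stack([(u-c["cx"])/c["fx"]*z,(v-c["cy"])/c["fy"]*z,z],-1)
    return P@R+o
def rect(P):
    (x,y),(w,h),a=cv2.minAreaRect(P[:,:2].astype(np.float32))
    return [round(float(q),1) for q in (x,y,w,h,a)]
E
python3 - <<'E'
from h import *
for n in("top","scene"):
    c=pickle.load(open(n+".pkl","rb")); im=c["pixels"]; P=cloud(c)
    m=((im.max(2)<60)).astype(np.uint8)
    for k in cv2.findContours(m,0,2)[0]:
        if cv2.contourArea(k)<600: continue
        w=ray(c,k[:,0],4); r=rect(w)
        if w[:,0].min()>400 and r[2]<140 and r[3]<140: print(n,"mat",r)
    # heights in stack region
    X,Y,Z=P[...,0],P[...,1],P[...,2]
    for a,b in((85,95),(71,78),(55,64),(40,48)):
        s=(Z>a)&(Z<b)&(X>300)&(X<520)&(Y>-40)&(Y<150)&(c["z_map"]>0)
        nn,l,st,ce=cv2.connectedComponentsWithStats(s.astype(np.uint8))
        for i in range(1,nn):
            if st[i,4]>40:
                q=P[l==i]; print(n,(a,b),st[i,4],rect(q),np.median(q[:,2]).round(1),q.mean(0).round(1))
    for nm,mask in (("bottle",(im[...,2]>90)&(im[...,0]<60)),("tall",(Z>100)&(X>300)&(X<600)&(Z<230))):
        q=P[mask&(c["z_map"]>0)]; print(n,nm,q[:,:3].min(0).round(),q.max(0).round())
E
```

```text
top mat [616.0, 82.4, 75.5, 95.4, 89.4]
top mat [624.1, -288.3, 72.8, 94.7, 88.3]
top mat [638.4, 277.5, 94.5, 73.6, 0.3]
top mat [634.8, -86.2, 95.2, 75.3, 1.7]
top (85, 95) 200 [441.4, 15.4, 33.5, 32.5, 62.5] 90.6 [441.2  15.1  90.4]
top (71, 78) 169 [441.7, 13.5, 44.6, 46.0, 44.5] 74.6 [441.1  11.3  74.5]
top (55, 64) 491 [437.4, 13.3, 77.3, 56.0, 27.3] 60.5 [433.6  13.   60.3]
top (40, 48) 64 [470.2, 36.3, 25.7, 63.9, 52.0] 43.3 [470.6  34.8  43.7]
top (40, 48) 519 [330.0, 120.3, 58.1, 59.7, 89.5] 44.5 [325.2 125.3  44.4]
top bottle [407. 196. 115.] [458. 234. 199.]
top tall [ 300. -264.  100.] [484. 238. 229.]
scene mat [623.6, -287.4, 78.0, 97.9, 88.2]
scene mat [634.0, -84.5, 97.8, 77.8, 1.6]
scene mat [615.3, 84.2, 77.3, 97.4, 88.4]
scene mat [636.6, 279.5, 77.1, 97.2, 89.6]
scene (85, 95) 191 [440.0, 15.7, 31.8, 34.6, 35.5] 91.0 [441.5  14.6  90.8]
scene (71, 78) 140 [443.3, 10.6, 45.7, 37.9, 32.1] 74.8 [446.8   6.1  74.8]
scene (55, 64) 452 [436.9, 13.9, 77.1, 57.6, 27.0] 60.9 [438.1   8.8  60.5]
scene (40, 48) 372 [323.2, 129.4, 65.7, 51.6, 64.7] 45.0 [325.8 124.3  44.8]
scene (40, 48) 173 [456.7, 4.2, 99.3, 49.7, 60.3] 43.6 [458.6   5.5  43.7]
scene bottle [409. 194. 115.] [466. 233. 199.]
scene tall [ 300. -265.  100.] [485. 236. 230.]
```

```bash
cat >> h.py <<'E'
def go(x,y,z,th=None):
    "print tool-frame shift (mm) and turn (units) from present pose to the target"
    from rig import sense
    s=sense(); w,a,b,d=s["ee_rot"]
    R=cv2.Rodrigues(np.zeros(3))[0]
    from scipy.spatial.transform import Rotation as Ro
    R=Ro.from_quat([a,b,d,w]).as_matrix(); t=np.degrees(np.arctan2(R[1,0],R[0,0]))
    D=np.array([x,y,z])-s["eef_pos"]
    print("t",round(s["time_s"],2),"tcp",s["eef_pos"].round(1),"yaw",t.round(2),"zaxis",R[:,2].round(3),"F",s["force"].round(1),"gw",round(s["grip_width"],3),"gf",round(s["grip_force"],1))
    print("tool shift",(R.T@D).round(1),"|D|",np.linalg.norm(D).round(), "turn units",None if th is None else ((t-th)/6).round(2))
    open("log.txt","a").write(repr([list(s["joints"]),list(s["eef_pos"])])+"\n")
E
python3 - <<'E'
import rig
print([n for n in dir(rig) if n[0]!='_'], getattr(rig,'grip_depth',None))
from h import *
go(441,15.2,225)
E
```

```text
['PlanningError', 'capture', 'finish_job', 'grip_depth', 'sense'] 18.700000000000003
t 0.1 tcp [ 204.8 -483.2  230.8] yaw 22.96 zaxis [-0.     0.001 -1.   ] F [-0.1 -0.3  1.1] gw 0.999 gf 0.0
tool shift [ 411.9 -366.7    6.3] |D| 552.0 turn units None
```

Request:
servo_tool([
  [-0.3, [0.0257, -0.0229, -0.002], [0, 0, 0]],
  [-0.3, [0.0257, -0.0229, -0.002], [0, 0, 0]],
  [-0.3, [0.0257, -0.0229, -0.002], [0, 0, 0]],
  [-0.3, [0.0257, -0.0229, -0.002], [0, 0, 0]],
  [-0.3, [0.0257, -0.0229, 0], [0, 0, 0]],
  [-0.3, [0.0257, -0.0229, 0], [0, 0, 0]],
  [-0.3, [0.0257, -0.0229, 0], [0, 0, 0]],
  [-0.3, [0.0257, -0.0229, 0], [0, 0, 0]],
], squeeze=25)

```text
time_s: 0.77
eef_pos: [322.9, -232.8, 239.2]
ee_rot: [-0.0, 0.98, 0.199, -0.0]
force: [0.3, -0.9, 0.5]
grip_width: 0.65
grip_force: 0.0
```

Request:
servo_tool([
  [-0.3, [0.0257, -0.0229, 0], [0, 0, 0]],
  [-0.3, [0.0257, -0.0229, 0], [0, 0, 0]],
  [-0.3, [0.0257, -0.0229, 0], [0, 0, 0]],
  [-0.3, [0.0257, -0.0229, 0], [0, 0, 0]],
  [-0.3, [0.0257, -0.0229, 0.01], [0, 0, 0]],
  [-0.3, [0.0257, -0.0229, 0.02], [0, 0, 0]],
  [-0.3, [0.0257, -0.0229, 0.02], [0, 0, 0]],
  [-0.3, [0.0257, -0.0229, 0.02], [0, 0, 0]],
  [-0.3, [0, 0, 0], [0, 0, 0]],
])

```text
time_s: 1.52
eef_pos: [439.9, 18.9, 165.8]
ee_rot: [-0.002, 0.98, 0.201, -0.003]
force: [-0.1, -1.1, -0.7]
grip_width: 0.652
grip_force: 0.0
```

```bash
python3 - <<'E'
from h import *
go(441,15.2,76)
E
```

```text
t 1.52 tcp [439.9  18.9 165.8] yaw 23.23 zaxis [-0.006  0.002 -1.   ] F [-0.1 -1.1 -0.7] gw 0.652 gf 0.0
tool shift [-0.   4.3 89.8] |D| 90.0 turn units None
```

Request:
servo_tool([
  [-0.3, [0, 0, 0.02], [0, 0, 0]],
  [-0.3, [0, 0, 0.02], [0, 0, 0]],
  [-0.3, [0, 0, 0.02], [0, 0, 0]],
  [-0.3, [0, 0, 0], [0, 0, 0]],
  [-0.3, [0, 0, 0], [0, 0, 0]],
  [-0.3, [0, 0, 0], [0, 0, 0]],
])

```text
time_s: 2.02
eef_pos: [441.0, 14.0, 110.4]
ee_rot: [0.0, 0.98, 0.199, 0.001]
force: [-0.4, 0.4, -0.0]
grip_width: 0.655
grip_force: 0.0
```

```bash
python3 - <<'E'
from h import *
from rig import *
go(441,15.2,77)
c=capture("scene"); cv2.imwrite("pics/s1.png",cv2.resize(c["pixels"][140:260,200:360,::-1],(800,600)))
E
```

```text
t 2.02 tcp [441.   14.  110.4] yaw 22.95 zaxis [ 0.001 -0.    -1.   ] F [-0.4  0.4 -0. ] gw 0.655 gf 0.0
tool shift [ 0.4 -1.1 33.4] |D| 33.0 turn units None
```

View pics/s1.png

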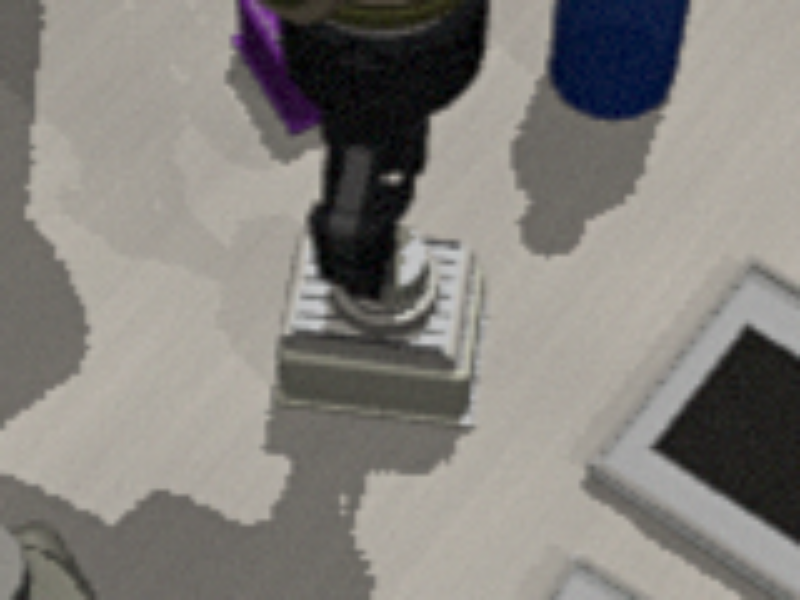

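The crop shows the gripper over the stack, with its near finger at (355,280) beside the white cap at (405,270). It is aligned, so I'll descend and grip.

Request:
servo_tool([
  [-0.3, [0, -0.001, 0.012], [0, 0, 0]],
  [-0.3, [0, 0, 0.012], [0, 0, 0]],
  [-0.3, [0, 0, 0.008], [0, 0, 0]],
  [-0.3, [0, 0, 0.001], [0, 0, 0]],
  [1, [0, 0, 0], [0, 0, 0]],
  [1, [0, 0, 0], [0, 0, 0]],
  [1, [0, 0, 0], [0, 0, 0]],
  [1, [0, 0, 0], [0, 0, 0]],
  [1, [0, 0, 0], [0, 0, 0]],
  [1, [0, 0, 0], [0, 0, 0]],
], squeeze=25)

```text
time_s: 2.9
eef_pos: [440.6, 15.2, 77.1]
ee_rot: [0.0, 0.98, 0.199, 0.001]
force: [-1.8, -0.4, 6.3]
grip_width: 0.383
grip_force: 25.1
```

Request:
servo_tool([
  [1, [0, 0, 0], [0, 0, 0]],
  [1, [0, 0, -0.01], [0, 0, 0]],
  [1, [0, 0, -0.015], [0, 0, 0]],
  [1, [0, 0, -0.02], [0, 0, 0]],
  [1, [0, 0, -0.02], [0, 0, 0]],
  [1, [0, 0, -0.02], [0, 0, 0]],
  [1, [0, 0, -0.01], [0, 0, 0]],
  [1, [0, 0, 0], [0, 0, 0]],
])

```text
time_s: 3.57
eef_pos: [441.1, 15.1, 173.5]
ee_rot: [0.001, 0.98, 0.199, 0.002]
force: [0.4, -1.0, -0.4]
grip_width: 0.386
grip_force: 25.0
```

```bash
python3 - <<'E'
from h import *
from rig import *
go(623.9,15,170,-1.7)
# arm geometry: joint radius/height fit
D=[eval(l) for l in open("log.txt")]
A=[];B=[]
for q,p in D:
    r=np.hypot(p[0],p[1]); print(np.round(q,3),np.round(p),round(r,1))
E
```

```text
t 3.57 tcp [441.1  15.1 173.5] yaw 22.97 zaxis [ 0.004 -0.001 -1.   ] F [ 0.4 -1.  -0.4] gw 0.386 gf 25.0
tool shift [168.2  71.4   4.3] |D| 183.0 turn units 4.11
[-1.393  0.313  1.498 -0.     1.331 -0.223] [ 205. -483.  231.] 524.8
[-2.250e-01  1.990e-01  1.829e+00  1.000e-03  1.120e+00  9.400e-01] [440.  19. 166.] 440.3
[-0.235  0.277  1.897 -0.     0.966  0.935] [441.  14. 110.] 441.2
[-0.232  0.186  1.823  0.     1.128  0.937] [441.  15. 173.] 441.4
```

```bash
python3 - <<'E'
from h import *
from rig import *
D=[eval(l) for l in open("log.txt")]
A=[];B=[]
for q,p in D:
    d=116; r=np.sqrt(p[0]**2+p[1]**2-d*d); print(np.hypot(p[0],p[1])*np.sin(np.arctan2(p[1],p[0])-q[0]))
    A+=[[np.sin(q[1]),np.sin(q[1]+q[2]),0],[np.cos(q[1]),np.cos(q[1]+q[2]),1]];B+=[r,p[2]]
x,res,rk,sv=np.linalg.lstsq(np.array(A),np.array(B),rcond=None);print(x,res,sv)
c=capture("top");P=cloud(c);q1=sense()["joints"][0]
u=P[...,0]*np.cos(q1)+P[...,1]*np.sin(q1);v=-P[...,0]*np.sin(q1)+P[...,1]*np.cos(q1)
ok=(c["z_map"]>0)&(P[...,2]>240)
for a in range(-100,600,50):
    m=ok&(u>a)&(u<a+50)
    if m.sum()>20: print(a,m.sum(),"z",np.percentile(P[...,2][m],[5,50,95]).round(),"v",np.percentile(v[m],[2,98]).round())
cv2.imwrite("pics/t1.png",cv2.resize(c["pixels"][...,::-1],(784,588)))
E
```

```text
116.29794342483507
116.59569023619368
116.29448883463134
116.31314755075064
[441.19956308 379.14721667 -98.97069747] [117.35782482] [2.92098223 1.86027438 0.08510008]
0 171 z [245. 257. 276.] v [267. 297.]
50 612 z [241. 271. 328.] v [226. 285.]
200 5119 z [559. 589. 603.] v [ 65. 165.]
250 6141 z [531. 561. 582.] v [ 66. 163.]
300 5335 z [501. 520. 546.] v [ 59. 172.]
350 3440 z [441. 497. 511.] v [ 58. 173.]
400 4359 z [455. 470. 486.] v [ 50. 179.]
450 1072 z [441. 457. 466.] v [ 57. 173.]
```

View pics/t1.png

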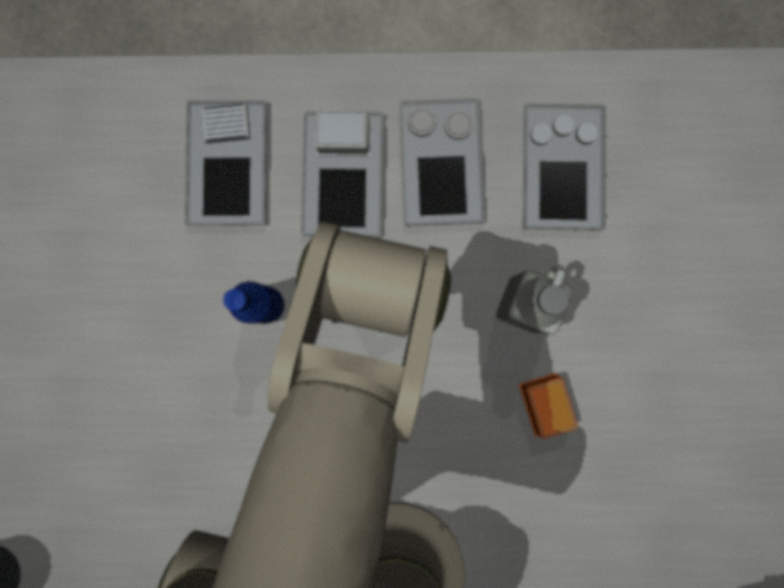

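The top view shows the arm over the stack, the jug at (545,300) and bottle at (255,302) still standing, and all four mats clear. The forearm sits at about 450 mm or higher, well above the jug.

Request:
servo_tool([
  [1, [0.017, 0.0072, 0], [0, 0, 0]],
  [1, [0.0303, 0.0128, 0], [0, 0, 0]],
  [1, [0.0303, 0.0128, 0], [0, 0, 0]],
  [1, [0.0303, 0.0128, 0], [0, 0, 0]],
  [1, [0.0303, 0.0128, 0], [0, 0, 0]],
  [1, [0.0303, 0.0128, 0], [0, 0, 0]],
])

```text
time_s: 4.12
eef_pos: [624.0, 15.6, 169.6]
ee_rot: [-0.0, 0.98, 0.199, -0.001]
force: [0.5, 0.2, 0.0]
grip_width: 0.382
grip_force: 25.0
```

Request:
servo_tool([
  [1, [-0.0118, 0.0279, 0], [0, 0, 0]],
  [1, [-0.0118, 0.0279, 0], [0, 0, 0]],
  [1, [-0.0118, 0.0279, 0], [0, 0, 0]],
  [1, [-0.0118, 0.0279, 0], [0, 0, 0]],
  [1, [-0.0118, 0.0279, 0], [0, 0, 0]],
  [1, [-0.0118, 0.0279, 0.01], [0, 0, 0]],
  [1, [-0.0118, 0.0279, 0.01], [0, 0, 0]],
  [1, [-0.0118, 0.0279, 0.01], [0, 0, 0]],
  [1, [-0.0118, 0.0279, 0.01], [0, 0, 0]],
  [1, [-0.0118, 0.0279, 0.01], [0, 0, 0]],
])

```text
time_s: 4.95
eef_pos: [622.6, -288.7, 119.1]
ee_rot: [-0.001, 0.98, 0.199, -0.001]
force: [-0.4, 1.0, -0.3]
grip_width: 0.386
grip_force: 25.0
```

Request:
servo_tool([
  [1, [0, 0, 0.02], [0, 0, 0]],
  [1, [0, 0, 0.02], [0, 0, 0]],
  [1, [0, 0, 0.02], [0, 0, 0]],
  [1, [0, 0, 0], [0, 0, 0]],
  [1, [0, 0, 0], [0, 0, 0]],
  [1, [0, 0, 0], [0, 0, 0]],
])

```text
time_s: 5.45
eef_pos: [623.6, -287.5, 62.1]
ee_rot: [0.0, 0.98, 0.199, 0.0]
force: [-0.8, 1.0, 0.3]
grip_width: 0.385
grip_force: 25.0
```

```bash
python3 - <<'E'
from h import *
go(623.9,-287.9,7.5,-1.7)
E
```

```text
t 5.45 tcp [ 623.6 -287.5   62.1] yaw 22.97 zaxis [ 0.001 -0.001 -1.   ] F [-0.8  1.   0.3] gw 0.385 gf 25.0
tool shift [ 0.1  0.4 54.6] |D| 55.0 turn units 4.11
```

Request:
servo_tool([
  [1, [0, 0, 0.015], [0, 0, 0]],
  [1, [0, 0, 0.015], [0, 0, 0]],
  [1, [0, 0, 0.012], [0, 0, 0]],
  [1, [0, 0, 0.007], [0, 0, 0]],
  [1, [0, 0, 0.003], [0, 0, 0]],
  [1, [0, 0, 0.001], [0, 0, 0]],
  [1, [0, 0, 0.001], [0, 0, 0]],
  [1, [0, 0, 0], [0, 0, 0]],
  [1, [0, 0, 0], [0, 0, 0]],
])

```text
time_s: 6.2
eef_pos: [623.5, -287.6, 8.0]
ee_rot: [0.0, 0.98, 0.199, 0.0]
force: [0.8, -0.7, -0.2]
grip_width: 0.38
grip_force: 25.0
```

Request:
servo_tool([
  [1, [0, 0, 0.0005], [0, 0, 0]],
  [1, [0, 0, 0.0005], [0, 0, 0]],
  [1, [0, 0, 0], [0, 0, 0]],
  [1, [0, 0, 0], [0, 0, 0]],
])

```text
time_s: 6.53
eef_pos: [623.5, -287.6, 7.2]
ee_rot: [0.0, 0.98, 0.199, 0.0]
force: [-1.2, 1.2, 5.1]
grip_width: 0.385
grip_force: 25.4
```

Request:
servo_tool([
  [0.0, [0, 0, 0], [0, 0, 0]],
  [-0.3, [0, 0, 0], [0, 0, 0]],
  [-0.3, [0, 0, 0], [0, 0, 0]],
  [-0.3, [0, 0, 0], [0, 0, 0]],
  [-0.3, [0, 0, -0.01], [0, 0, 0]],
  [-0.3, [0, 0, -0.02], [0, 0, 0]],
  [-0.3, [0, 0, -0.03], [0, 0, 0]],
  [-0.3, [0, 0, -0.035], [0, 0, 0]],
  [-0.6, [0, 0, -0.035], [0, 0, 0]],
  [-0.6, [0, 0, -0.03], [0, 0, 0]],
])

```text
time_s: 7.37
eef_pos: [623.3, -287.5, 169.8]
ee_rot: [0.001, 0.98, 0.199, 0.001]
force: [0.9, 0.9, -0.9]
grip_width: 0.8
grip_force: 0.0
```

```bash
python3 - <<'E'
from h import *
from rig import *
go(624,12,170)
for n in("top","scene"):
    c=capture(n);P=cloud(c);X,Y,Z=P[...,0],P[...,1],P[...,2]
    for nm,a,b,B in(("lid",70,78,(380,500,-50,80)),("can",56,64,(380,500,-50,80)),("cap",15,24,(580,665,-330,-245))):
        s=(Z>a)&(Z<b)&(X>B[0])&(X<B[1])&(Y>B[2])&(Y<B[3])&(c["z_map"]>0)
        nn,l,st,ce=cv2.connectedComponentsWithStats(s.astype(np.uint8))
        for i in range(1,nn):
            if st[i,4]>30: q=P[l==i]; print(n,nm,st[i,4],rect(q),np.median(q[:,2]).round(1),q.mean(0).round(1))
    if n=="scene": cv2.imwrite("pics/s2.png",cv2.resize(c["pixels"][...,::-1],(784,588)))
E
```

```text
t 7.37 tcp [ 623.3 -287.5  169.8] yaw 22.97 zaxis [ 0.002 -0.001 -1.   ] F [ 0.9  0.9 -0.9] gw 0.8 gf 0.0
tool shift [ 117.5 -275.5   -0.6] |D| 300.0 turn units None
top lid 57 [457.2, 3.0, 35.9, 9.9, 55.7] 74.2 [456.2   3.3  74.6]
top can 96 [464.8, 0.3, 55.6, 23.5, 55.0] 60.4 [468.    7.4  60.3]
top cap 59 [630.5, -279.1, 12.5, 28.8, 52.1] 20.3 [ 629.7 -279.8   20.1]
scene lid 242 [444.7, 19.8, 32.2, 47.9, 55.5] 75.5 [444.7  17.7  75.3]
scene can 189 [459.6, 25.6, 29.3, 59.5, 21.4] 60.5 [463.8  23.9  60.6]
scene cap 112 [632.1, -284.9, 15.9, 31.9, 12.9] 21.1 [ 632.1 -285.2   20.9]
```

View pics/s2.png

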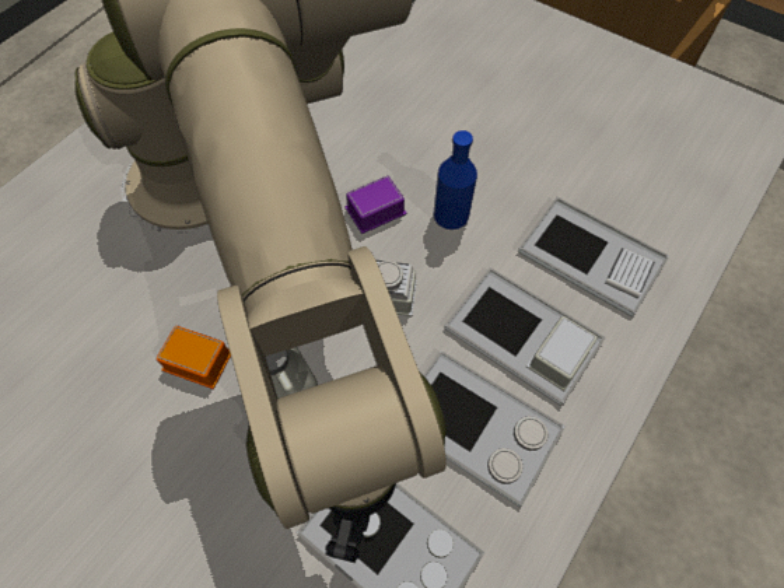

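The scene view shows the white cap inside the caps mat at about (372,522). The arm partly hides the stack (392,275), so I'll move to a spot where it can be seen.

Request:
servo_tool([
  [-0.6, [0.0137, -0.0325, 0], [0, 0, 0]],
  [-0.6, [0.0137, -0.0325, 0], [0, 0, 0]],
  [-0.6, [0.0137, -0.0325, 0], [0, 0, 0]],
  [-0.6, [0.0137, -0.0325, 0], [0, 0, 0]],
  [-0.6, [0.0137, -0.0325, 0], [0, 0, 0]],
  [-0.6, [0.0137, -0.0325, 0], [0, 0, 0]],
  [-0.6, [0.0137, -0.0325, 0], [0, 0, 0]],
  [-0.6, [0.0137, -0.0325, 0], [0, 0, 0]],
  [-0.6, [0.0137, -0.0325, 0], [0, 0, 0]],
  [-0.6, [0.0137, -0.0325, 0], [0, 0, 0]],
])

```text
time_s: 8.3
eef_pos: [622.1, 67.0, 166.5]
ee_rot: [-0.0, 0.98, 0.199, -0.0]
force: [1.3, 0.1, 0.2]
grip_width: 0.797
grip_force: 0.0
```

Request:
servo_tool([
  [-0.6, [0.0137, -0.0325, 0], [0, 0, 0]],
  [-0.6, [0, 0, 0], [0, 0, 0]],
  [-0.6, [0, 0, 0], [0, 0, 0]],
])

```text
time_s: 8.55
eef_pos: [622.1, 102.2, 166.2]
ee_rot: [0.0, 0.98, 0.2, -0.0]
force: [0.9, -1.8, -0.7]
grip_width: 0.798
grip_force: 0.0
```

```bash
cat > look.py <<'E'
from h import *
from rig import *
def look(items,save=None):
  for n in("top","scene"):
    c=capture(n);P=cloud(c);X,Y,Z=P[...,0],P[...,1],P[...,2]
    for nm,a,b,B in items:
        s=(Z>a)&(Z<b)&(X>B[0])&(X<B[1])&(Y>B[2])&(Y<B[3])&(c["z_map"]>0)
        nn,l,st,ce=cv2.connectedComponentsWithStats(s.astype(np.uint8))
        for i in range(1,nn):
            if st[i,4]>30: q=P[l==i]; print(n,nm,st[i,4],rect(q),np.median(q[:,2]).round(1),q.mean(0).round(1))
    if save: cv2.imwrite(f"pics/{save}_{n}.png",cv2.resize(c["pixels"][...,::-1],(784,588)))
E
python3 - <<'E'
from look import *
look([("lid",70,78,(380,500,-50,80)),("can",57,64,(380,500,-50,80)),("tub",40,48,(380,500,-50,80)),("cap",15,24,(580,665,-330,-245))])
go(442,13,100)
E
```

```text
top lid 370 [441.2, 13.0, 45.7, 45.5, 0.0] 74.8 [441.3  13.3  74.7]
top can 470 [437.1, 13.1, 76.9, 55.9, 26.4] 60.6 [433.3  13.2  60.5]
top tub 69 [470.1, 35.5, 26.2, 64.1, 50.4] 43.2 [470.1  36.   43.4]
top cap 167 [624.2, -287.0, 32.9, 32.1, 68.1] 20.6 [ 624.2 -287.1   20.4]
scene lid 334 [441.1, 14.1, 45.2, 46.6, 35.3] 75.3 [441.7  13.2  75.2]
scene can 420 [437.0, 14.8, 76.6, 58.3, 26.7] 60.9 [437.8  10.   60.8]
scene tub 179 [457.6, 3.7, 99.3, 50.8, 61.7] 44.0 [458.6   4.8  43.9]
scene cap 268 [623.8, -287.2, 31.7, 31.8, 36.7] 21.0 [ 624.1 -287.2   20.9]
t 8.65 tcp [622.5  99.9 166.3] yaw 22.94 zaxis [-0. -0. -1.] F [-0.9 -1.   0.7] gw 0.797 gf 0.0
tool shift [-200.     9.7   66.3] |D| 211.0 turn units None
```

Request:
servo_tool([
  [-0.6, [-0.0334, 0.0016, 0], [0, 0, 0]],
  [-0.6, [-0.0334, 0.0016, 0], [0, 0, 0]],
  [-0.6, [-0.0334, 0.0016, 0], [0, 0, 0]],
  [-0.6, [-0.0334, 0.0016, 0.01], [0, 0, 0]],
  [-0.6, [-0.0334, 0.0016, 0.02], [0, 0, 0]],
  [-0.6, [-0.0337, 0.0016, 0.02], [0, 0, 0]],
  [-0.6, [0, 0, 0.016], [0, 0, 0]],
  [-0.6, [0, 0, 0], [0, 0, 0]],
  [-0.6, [0, 0, 0], [0, 0, 0]],
  [-0.6, [0, 0, 0], [0, 0, 0]],
])

```text
time_s: 9.48
eef_pos: [442.8, 12.8, 101.4]
ee_rot: [0.0, 0.98, 0.199, 0.001]
force: [-0.3, -0.4, 0.2]
grip_width: 0.803
grip_force: 0.0
```

```bash
python3 - <<'E'
from look import *
go(441.3,13.4,60.5,26.6)
E
```

```text
t 9.48 tcp [442.8  12.8 101.4] yaw 22.93 zaxis [ 0.002 -0.    -1.   ] F [-0.3 -0.4  0.2] gw 0.803 gf 0.0
tool shift [-1.2 -1.1 40.9] |D| 41.0 turn units -0.61
```

Request:
servo_tool([
  [-0.6, [-0.001, -0.001, 0.012], [0, 0, 0]],
  [-0.6, [0, 0, 0.013], [0, 0, 0]],
  [-0.6, [0, 0, 0.01], [0, 0, 0]],
  [-0.6, [0, 0, 0.0055], [0, 0, 0]],
  [-0.6, [0, 0, 0], [0, 0, 0]],
  [1, [0, 0, 0], [0, 0, 0]],
  [1, [0, 0, 0], [0, 0, 0]],
  [1, [0, 0, 0], [0, 0, 0]],
  [1, [0, 0, 0], [0, 0, 0]],
  [1, [0, 0, 0], [0, 0, 0]],
])

```text
time_s: 10.32
eef_pos: [440.9, 13.8, 60.8]
ee_rot: [0.0, 0.98, 0.199, 0.001]
force: [-1.2, 0.6, 5.9]
grip_width: 0.547
grip_force: 25.5
```

Request:
servo_tool([
  [1, [0, 0, 0], [0, 0, 0]],
  [1, [0, 0, 0], [0, 0, 0]],
  [1, [0, 0, 0], [0, 0, 0]],
])

```text
time_s: 10.57
eef_pos: [440.9, 13.8, 60.8]
ee_rot: [0.0, 0.98, 0.199, 0.001]
force: [-0.3, -0.2, 7.4]
grip_width: 0.549
grip_force: 25.5
```

Request:
servo_tool([
  [1, [0, 0, -0.008], [0, 0, 0]],
  [1, [0, 0, -0.015], [0, 0, 0]],
  [1, [0, 0, -0.02], [0, 0, 0]],
  [1, [0, 0, -0.02], [0, 0, 0]],
  [1, [0, 0, -0.02], [0, 0, 0]],
  [1, [0, 0, -0.01], [0, 0, 0]],
  [1, [0, 0, 0], [0, 0, 0]],
])

```text
time_s: 11.15
eef_pos: [441.2, 13.7, 155.4]
ee_rot: [0.001, 0.98, 0.199, 0.002]
force: [0.6, 0.7, -0.1]
grip_width: 0.548
grip_force: 25.8
```

Request:
servo_tool([
  [1, [0.0199, 0.0237, 0], [0, 0, 0]],
  [1, [0.0199, 0.0237, 0], [0, 0, 0]],
  [1, [0.0199, 0.0237, 0], [0, 0, 0]],
  [1, [0.0199, 0.0237, 0], [0, 0, 0]],
  [1, [0.0199, 0.0237, 0], [0, 0, 0]],
  [1, [0.0199, 0.0237, 0.01], [0, 0, 0]],
  [1, [0.0199, 0.0237, 0.015], [0, 0, 0]],
  [1, [0, 0, 0.02], [0, 0, 0]],
  [1, [0, 0, 0.02], [0, 0, 0]],
  [1, [0, 0, 0.01], [0, 0, 0]],
])

```text
time_s: 11.98
eef_pos: [631.8, -84.3, 74.2]
ee_rot: [-0.001, 0.98, 0.199, -0.002]
force: [-0.1, 0.0, -0.4]
grip_width: 0.546
grip_force: 25.9
```

Request:
servo_tool([
  [1, [0, 0, 0.01], [0, 0, 0]],
  [1, [0, 0, 0.01], [0, 0, 0]],
  [1, [0, 0, 0], [0, 0, 0]],
  [1, [0, 0, 0], [0, 0, 0]],
  [1, [0, 0, 0], [0, 0, 0]],
])

```text
time_s: 12.4
eef_pos: [633.6, -84.6, 58.8]
ee_rot: [0.0, 0.98, 0.199, 0.001]
force: [1.3, 0.5, 0.4]
grip_width: 0.548
grip_force: 25.9
```

```bash
python3 - <<'E'
from look import *
go(634.4,-85.3,4.8,26.6)
E
```

```text
t 12.4 tcp [633.6 -84.6  58.8] yaw 22.97 zaxis [ 0.002 -0.001 -1.   ] F [1.3 0.5 0.4] gw 0.548 gf 25.9
tool shift [ 0.4  0.9 54. ] |D| 54.0 turn units -0.6
```

Request:
servo_tool([
  [1, [0, 0.001, 0.015], [0, 0, 0]],
  [1, [0, 0, 0.015], [0, 0, 0]],
  [1, [0, 0, 0.012], [0, 0, 0]],
  [1, [0, 0, 0.007], [0, 0, 0]],
  [1, [0, 0, 0.003], [0, 0, 0]],
  [1, [0, 0, 0.001], [0, 0, 0]],
  [1, [0, 0, 0], [0, 0, 0]],
  [1, [0, 0, 0], [0, 0, 0]],
])

```text
time_s: 13.07
eef_pos: [633.9, -85.5, 5.5]
ee_rot: [0.0, 0.98, 0.199, 0.001]
force: [-0.6, 0.3, -0.3]
grip_width: 0.546
grip_force: 25.9
```

Request:
servo_tool([
  [1, [0, 0, 0.0005], [0, 0, 0]],
  [1, [0, 0, 0.0005], [0, 0, 0]],
  [1, [0, 0, 0], [0, 0, 0]],
  [1, [0, 0, 0], [0, 0, 0]],
])

```text
time_s: 13.4
eef_pos: [633.9, -85.5, 4.9]
ee_rot: [0.0, 0.98, 0.199, 0.001]
force: [-2.1, 0.8, 5.0]
grip_width: 0.547
grip_force: 26.5
```

Request:
servo_tool([
  [-0.3, [0, 0, 0], [0, 0, 0]],
  [-0.5, [0, 0, 0], [0, 0, 0]],
  [-0.5, [0, 0, 0], [0, 0, 0]],
  [-0.5, [0, 0, 0], [0, 0, 0]],
  [-0.5, [0, 0, -0.01], [0, 0, 0]],
  [-0.5, [0, 0, -0.02], [0, 0, 0]],
  [-0.5, [0, 0, -0.03], [0, 0, 0]],
  [-0.7, [0, 0, -0.035], [0, 0, 0]],
  [-1, [0, 0, -0.03], [0, 0, 0]],
])

```text
time_s: 14.15
eef_pos: [633.6, -85.4, 131.7]
ee_rot: [0.0, 0.98, 0.199, 0.001]
force: [0.6, 0.6, 0.6]
grip_width: 0.963
grip_force: 0.0
```

Request:
servo_tool([
  [-1, [0.0144, -0.034, 0], [0, 0, -0.6]],
  [-1, [0.0124, -0.0348, 0], [0, 0, 0]],
  [-1, [0.0124, -0.0348, 0], [0, 0, 0]],
  [-1, [0.0124, -0.0348, 0], [0, 0, 0]],
  [-1, [0.0124, -0.0348, 0], [0, 0, 0]],
  [-1, [0, 0, 0], [0, 0, 0]],
  [-1, [0, 0, 0], [0, 0, 0]],
])

```text
time_s: 14.73
eef_pos: [615.4, 99.8, 129.6]
ee_rot: [0.0, 0.973, 0.231, 0.0]
force: [0.9, -1.1, 0.1]
grip_width: 1.001
grip_force: 0.0
```

```bash
python3 - <<'E'
from look import *
look([("lid",14,21,(590,665,-125,-40)),("can",57,64,(380,500,-50,80))])
go(437,13.9,100,26.6)
E
```

```text
top lid 291 [633.2, -86.2, 45.0, 46.4, 0.1] 18.7 [634.2 -85.6  18.5]
top can 853 [437.5, 13.3, 75.9, 56.1, 26.0] 60.6 [437.2  13.3  60.5]
scene lid 362 [634.2, -85.1, 46.9, 45.7, 81.9] 18.9 [633.7 -85.7  18.8]
scene can 781 [436.7, 14.8, 77.1, 59.3, 27.1] 61.0 [437.3  13.6  60.9]
t 14.83 tcp [615.9  97.4 129.3] yaw 26.54 zaxis [ 0.001 -0.    -1.   ] F [ 0.3 -0.5 -0.7] gw 1.0 gf 0.0
tool shift [-197.3   -5.2   29.2] |D| 200.0 turn units -0.01
```

Request:
servo_tool([
  [-1, [-0.0329, -0.0008, 0], [0, 0, 0]],
  [-1, [-0.0329, -0.0008, 0], [0, 0, 0]],
  [-1, [-0.0329, -0.0008, 0], [0, 0, 0]],
  [-1, [-0.0329, -0.0008, 0], [0, 0, 0]],
  [-1, [-0.0329, -0.0008, 0.01], [0, 0, 0]],
  [-1, [-0.0329, -0.0008, 0.01], [0, 0, 0]],
  [-1, [0, 0, 0.01], [0, 0, 0]],
  [-1, [0, 0, 0], [0, 0, 0]],
  [-1, [0, 0, 0], [0, 0, 0]],
  [-1, [0, 0, 0], [0, 0, 0]],
])

```text
time_s: 15.67
eef_pos: [438.0, 13.6, 99.5]
ee_rot: [0.0, 0.973, 0.229, 0.001]
force: [-0.7, -0.3, -0.2]
grip_width: 0.997
grip_force: 0.0
```

```bash
python3 - <<'E'
from look import *
go(437.2,13.6,44,26.6)
E
```

```text
t 15.67 tcp [438.   13.6  99.5] yaw 26.52 zaxis [ 0.002 -0.    -1.   ] F [-0.7 -0.3 -0.2] gw 0.997 gf 0.0
tool shift [-0.8 -0.4 55.5] |D| 56.0 turn units -0.01
```

Request:
servo_tool([
  [-1, [-0.001, 0, 0.015], [0, 0, 0]],
  [-1, [0, 0, 0.018], [0, 0, 0]],
  [-1, [0, 0, 0.014], [0, 0, 0]],
  [-1, [0, 0, 0.008], [0, 0, 0]],
  [-1, [0, 0, 0], [0, 0, 0]],
  [-0.5, [0, 0, 0], [0, 0, 0]],
  [1, [0, 0, 0], [0, 0, 0]],
  [1, [0, 0, 0], [0, 0, 0]],
  [1, [0, 0, 0], [0, 0, 0]],
  [1, [0, 0, 0], [0, 0, 0]],
], squeeze=30)

```text
time_s: 16.5
eef_pos: [436.7, 13.7, 44.8]
ee_rot: [0.0, 0.973, 0.23, 0.001]
force: [-0.9, 0.3, 6.5]
grip_width: 0.647
grip_force: 32.1
```

Request:
servo_tool([
  [1, [0, 0, 0], [0, 0, 0]],
  [1, [0, 0, 0], [0, 0, 0]],
  [1, [0, 0, 0], [0, 0, 0]],
])

```text
time_s: 16.75
eef_pos: [436.7, 13.7, 44.8]
ee_rot: [0.0, 0.973, 0.23, 0.001]
force: [-0.1, 0.5, 7.0]
grip_width: 0.647
grip_force: 32.1
```

Request:
servo_tool([
  [1, [0, 0, -0.005], [0, 0, 0]],
  [1, [0, 0, -0.01], [0, 0, 0]],
  [1, [0, 0, -0.02], [0, 0, 0]],
  [1, [0, 0, -0.025], [0, 0, 0]],
  [1, [0, 0, -0.02], [0, 0, 0]],
  [1, [0, 0, -0.01], [0, 0, 0]],
  [1, [0, 0, 0], [0, 0, 0]],
  [1, [0, 0, 0], [0, 0, 0]],
])

```text
time_s: 17.42
eef_pos: [436.0, 13.8, 134.0]
ee_rot: [0.0, 0.973, 0.23, 0.0]
force: [-0.4, -0.6, -0.6]
grip_width: 0.646
grip_force: 32.2
```

```bash
python3 - <<'E'
from look import *
go(580,20,135,0)
c=capture("scene"); cv2.imwrite("pics/s3.png",cv2.resize(c["pixels"][140:260,200:360,::-1],(800,600)))
E
```

```text
t 17.42 tcp [436.   13.8 134. ] yaw 26.56 zaxis [ 0.001 -0.    -1.   ] F [-0.4 -0.6 -0.6] gw 0.646 gf 32.2
tool shift [131.6  58.8  -0.9] |D| 144.0 turn units 4.43
```

View pics/s3.png

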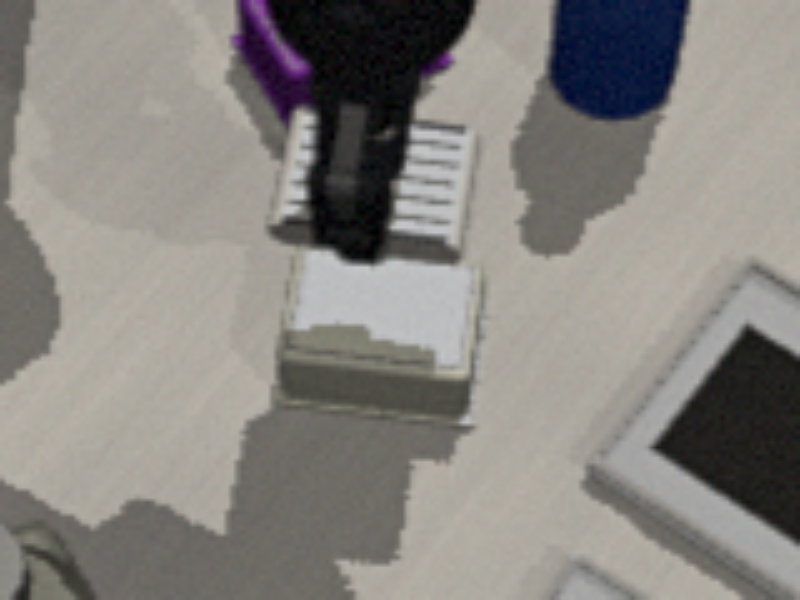

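The crop shows the ribbed can held level at (375,185), with the tub left alone at (380,340).

Request:
servo_tool([
  [1, [0.0268, 0.0134, 0], [0, 0, 0]],
  [1, [0.0268, 0.0134, 0], [0, 0, 0]],
  [1, [0.0268, 0.0134, 0], [0, 0, 0]],
  [1, [0.0268, 0.0134, 0], [0, 0, 0]],
  [1, [0.0268, 0.0134, 0], [0, 0, 0]],
  [1, [0.0268, 0.0134, 0], [0, 0, 0]],
])

```text
time_s: 17.97
eef_pos: [616.6, 13.9, 132.1]
ee_rot: [-0.0, 0.973, 0.23, -0.001]
force: [-0.6, -0.3, -0.1]
grip_width: 0.646
grip_force: 32.1
```

Request:
servo_tool([
  [1, [0, 0, 0], [0, 0, 0.886]],
  [1, [0, 0, 0], [0, 0, 0.886]],
  [1, [0, 0, 0], [0, 0, 0.886]],
  [1, [0, 0, 0], [0, 0, 0.886]],
  [1, [0, 0, 0], [0, 0, 0.886]],
  [1, [0, 0, 0], [0, 0, 0]],
  [1, [0, 0, 0], [0, 0, 0]],
])

```text
time_s: 18.55
eef_pos: [615.4, 13.8, 132.7]
ee_rot: [-0.0, 1.0, 0.001, -0.001]
force: [-0.8, -0.3, -0.3]
grip_width: 0.644
grip_force: 32.1
```

```bash
python3 - <<'E'
from look import *
go(637,278.6,60,0)
E
```

```text
t 18.55 tcp [615.4  13.8 132.7] yaw 0.13 zaxis [-0.002  0.    -1.   ] F [-0.8 -0.3 -0.3] gw 0.644 gf 32.1
tool shift [  22.3 -264.8   72.7] |D| 275.0 turn units 0.02
```

Request:
servo_tool([
  [1, [0.0024, -0.0294, 0], [0, 0, 0]],
  [1, [0.0024, -0.0294, 0], [0, 0, 0]],
  [1, [0.0024, -0.0294, 0], [0, 0, 0]],
  [1, [0.0024, -0.0294, 0], [0, 0, 0]],
  [1, [0.0024, -0.0294, 0], [0, 0, 0]],
  [1, [0.0024, -0.0294, 0], [0, 0, 0]],
  [1, [0.0024, -0.0294, 0], [0, 0, 0]],
  [1, [0.0024, -0.0294, 0], [0, 0, 0]],
  [1, [0.0024, -0.0294, 0], [0, 0, 0]],
])

```text
time_s: 19.3
eef_pos: [637.2, 279.8, 133.1]
ee_rot: [0.0, 1.0, 0.001, -0.0]
force: [-0.0, -0.7, -0.1]
grip_width: 0.648
grip_force: 32.1
```

Request:
servo_tool([
  [1, [0, 0, 0.015], [0, 0, 0]],
  [1, [0, 0, 0.02], [0, 0, 0]],
  [1, [0, 0, 0.02], [0, 0, 0]],
  [1, [0, 0, 0.015], [0, 0, 0]],
  [1, [0, 0, 0], [0, 0, 0]],
  [1, [0, 0, 0], [0, 0, 0]],
  [1, [0, 0, 0], [0, 0, 0]],
])

```text
time_s: 19.88
eef_pos: [638.0, 278.4, 64.9]
ee_rot: [-0.0, 1.0, 0.0, 0.001]
force: [-0.6, -0.4, 0.6]
grip_width: 0.645
grip_force: 32.1
```

```bash
python3 - <<'E'
from look import *
go(637,278.6,4.8,0)
E
```

```text
t 19.88 tcp [638.  278.4  64.9] yaw 0.05 zaxis [ 0.001  0.    -1.   ] F [-0.6 -0.4  0.6] gw 0.645 gf 32.1
tool shift [-1.1 -0.1 60.1] |D| 60.0 turn units 0.01
```

Request:
servo_tool([
  [1, [-0.001, 0, 0.015], [0, 0, 0]],
  [1, [0, 0, 0.018], [0, 0, 0]],
  [1, [0, 0, 0.014], [0, 0, 0]],
  [1, [0, 0, 0.007], [0, 0, 0]],
  [1, [0, 0, 0.003], [0, 0, 0]],
  [1, [0, 0, 0.0015], [0, 0, 0]],
  [1, [0, 0, 0.0005], [0, 0, 0]],
  [1, [0, 0, 0], [0, 0, 0]],
  [1, [0, 0, 0], [0, 0, 0]],
])

```text
time_s: 20.63
eef_pos: [636.9, 278.5, 5.6]
ee_rot: [-0.0, 1.0, -0.0, 0.001]
force: [-0.5, 0.3, 0.1]
grip_width: 0.649
grip_force: 32.2
```

Request:
servo_tool([
  [1, [0, 0, 0.0005], [0, 0, 0]],
  [1, [0, 0, 0.0005], [0, 0, 0]],
  [1, [0, 0, 0.0003], [0, 0, 0]],
  [1, [0, 0, 0], [0, 0, 0]],
  [1, [0, 0, 0], [0, 0, 0]],
])

```text
time_s: 21.05
eef_pos: [636.8, 278.5, 4.8]
ee_rot: [-0.0, 1.0, -0.0, 0.001]
force: [-2.2, -0.9, 7.3]
grip_width: 0.644
grip_force: 32.9
```

Request:
servo_tool([
  [-0.5, [0, 0, 0], [0, 0, 0]],
  [-0.7, [0, 0, 0], [0, 0, 0]],
  [-0.7, [0, 0, 0], [0, 0, 0]],
  [-0.7, [0, 0, 0], [0, 0, 0]],
  [-0.7, [0, 0, -0.01], [0, 0, 0]],
  [-0.7, [0, 0, -0.02], [0, 0, 0]],
  [-0.7, [0, 0, -0.03], [0, 0, 0]],
  [-1, [0, 0, -0.035], [0, 0, 0]],
  [-1, [0, 0, -0.03], [0, 0, 0]],
])

```text
time_s: 21.8
eef_pos: [636.6, 278.4, 131.4]
ee_rot: [-0.0, 1.0, -0.0, 0.001]
force: [-0.0, 0.6, 0.7]
grip_width: 0.996
grip_force: 0.0
```

Request:
servo_tool([
  [-1, [-0.002, 0.034, 0], [0, 0, 0]],
  [-1, [-0.002, 0.034, 0], [0, 0, 0]],
  [-1, [-0.002, 0.034, 0], [0, 0, 0]],
  [-1, [-0.002, 0.034, 0], [0, 0, 0]],
  [-1, [-0.002, 0.034, 0], [0, 0, 0]],
  [-1, [0, 0, 0], [0, 0, 0]],
  [-1, [0, 0, 0], [0, 0, 0]],
])

```text
time_s: 22.38
eef_pos: [626.6, 106.8, 129.4]
ee_rot: [-0.0, 1.0, -0.002, 0.0]
force: [-0.3, 0.1, -0.4]
grip_width: 0.998
grip_force: 0.0
```

```bash
python3 - <<'E'
from look import *
look([("can",16,23,(570,690,230,330)),("tub",41,47,(380,500,-50,80)),("tubmid",8,47,(370,500,-60,90))],"v4")
go(437,13.9,100,26.6)
E
```

```text
top tub 928 [439.2, 14.3, 85.2, 61.7, 27.8] 44.3 [439.1  14.3  44.3]
top tubmid 983 [439.7, 13.6, 86.0, 63.2, 28.1] 44.2 [439.   14.2  44. ]
scene can 330 [651.1, 278.8, 61.0, 52.4, 84.5] 20.6 [655.  274.7  20.3]
scene tub 828 [439.2, 14.4, 85.2, 62.5, 28.4] 44.8 [440.3  13.8  44.7]
scene tubmid 1124 [438.8, 14.1, 86.2, 62.9, 28.1] 44.1 [443.7   7.8  39.7]
t 22.48 tcp [626.5 109.  129. ] yaw 0.0 zaxis [ 0.001  0.    -1.   ] F [ 0.  -0.4  0.7] gw 1.001 gf 0.0
tool shift [-189.5   95.1   28.9] |D| 214.0 turn units -4.43
```

View pics/v4_scene.png

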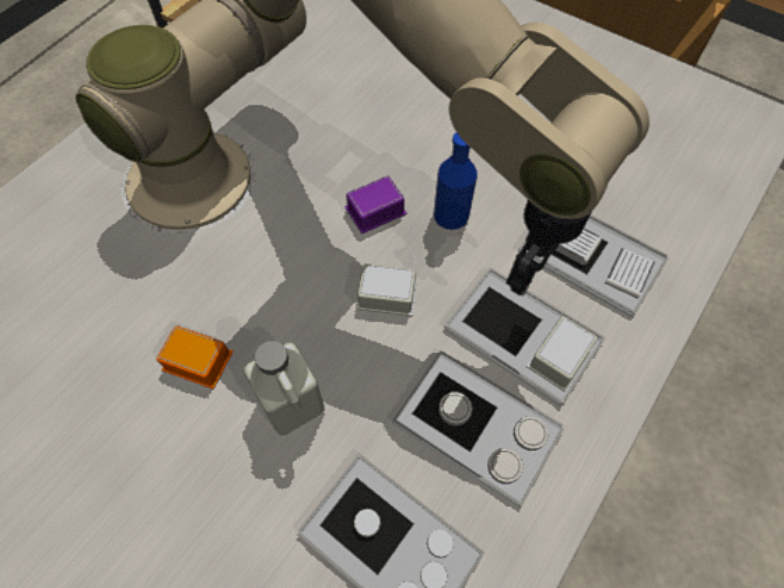

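The scene view shows the cap on its mat (367,522), the lid on its mat (456,407), and the can on its mat at (578,243), partly behind the arm. The tub stands alone at (386,288), and the jug and bottle are undisturbed.

Request:
servo_tool([
  [-1, [0, 0, 0], [0, 0, -0.936]],
  [-1, [0, 0, 0], [0, 0, -0.936]],
  [-1, [0, 0, 0], [0, 0, -0.936]],
  [-1, [0, 0, 0], [0, 0, -0.936]],
  [-1, [0, 0, 0], [0, 0, -0.936]],
  [-1, [0, 0, 0], [0, 0, 0]],
])

```text
time_s: 22.98
eef_pos: [626.4, 109.8, 128.6]
ee_rot: [-0.0, 0.97, 0.245, 0.0]
force: [-0.6, -0.3, 0.4]
grip_width: 1.002
grip_force: 0.0
```

```bash
python3 - <<'E'
from look import *
go(439.2,14.3,80,28.1)
E
```

```text
t 22.98 tcp [626.4 109.8 128.6] yaw 28.37 zaxis [ 0.  0. -1.] F [-0.6 -0.3  0.4] gw 1.002 gf 0.0
tool shift [-210.1   -4.9   48.6] |D| 216.0 turn units 0.04
```

Request:
servo_tool([
  [-1, [-0.03, -0.0007, 0], [0, 0, 0.04]],
  [-1, [-0.03, -0.0007, 0], [0, 0, 0]],
  [-1, [-0.03, -0.0007, 0], [0, 0, 0]],
  [-1, [-0.03, -0.0007, 0], [0, 0, 0]],
  [-1, [-0.03, -0.0007, 0.01], [0, 0, 0]],
  [-1, [-0.03, -0.0007, 0.01], [0, 0, 0]],
  [-1, [-0.03, -0.0007, 0.01], [0, 0, 0]],
  [-1, [0, 0, 0.018], [0, 0, 0]],
  [-1, [0, 0, 0], [0, 0, 0]],
  [-1, [0, 0, 0], [0, 0, 0]],
])

```text
time_s: 23.82
eef_pos: [438.8, 15.0, 80.8]
ee_rot: [-0.0, 0.971, 0.24, -0.0]
force: [0.7, -0.4, 0.3]
grip_width: 1.001
grip_force: 0.0
```

```bash
python3 - <<'E'
from look import *
go(439.2,14.3,14,28.1)
E
```

```text
t 23.82 tcp [438.8  15.   80.8] yaw 27.75 zaxis [-0.  0. -1.] F [ 0.7 -0.4  0.3] gw 1.001 gf 0.0
tool shift [ 0.   0.8 66.8] |D| 67.0 turn units -0.06
```

Request:
servo_tool([
  [-1, [0, 0.0008, 0.015], [0, 0, -0.05]],
  [-1, [0, 0, 0.02], [0, 0, 0]],
  [-1, [0, 0, 0.018], [0, 0, 0]],
  [-1, [0, 0, 0.01], [0, 0, 0]],
  [-1, [0, 0, 0.004], [0, 0, 0]],
  [-0.7, [0, 0, 0], [0, 0, 0]],
  [-0.5, [0, 0, 0], [0, 0, 0]],
  [1, [0, 0, 0], [0, 0, 0]],
  [1, [0, 0, 0], [0, 0, 0]],
  [1, [0, 0, 0], [0, 0, 0]],
])

```text
time_s: 24.65
eef_pos: [439.8, 13.9, 14.5]
ee_rot: [0.0, 0.97, 0.243, 0.001]
force: [1.3, 2.8, 6.9]
grip_width: 0.719
grip_force: 33.5
```

Request:
servo_tool([
  [1, [0, 0, 0], [0, 0, 0]],
  [1, [0, 0, 0], [0, 0, 0]],
  [1, [0, 0, 0], [0, 0, 0]],
])

```text
time_s: 24.9
eef_pos: [439.8, 13.9, 14.5]
ee_rot: [0.0, 0.97, 0.243, 0.001]
force: [-0.1, 1.8, 6.8]
grip_width: 0.722
grip_force: 33.5
```

Request:
servo_tool([
  [1, [0, 0, -0.005], [0, 0, 0]],
  [1, [0, 0, -0.01], [0, 0, 0]],
  [1, [0, 0, -0.02], [0, 0, 0]],
  [1, [0, 0, -0.025], [0, 0, 0]],
  [1, [0, 0, -0.02], [0, 0, 0]],
  [1, [0, 0, -0.01], [0, 0, 0]],
  [1, [0, 0, 0], [0, 0, 0]],
  [1, [0, 0, 0], [0, 0, 0]],
])

```text
time_s: 25.57
eef_pos: [438.8, 13.8, 103.7]
ee_rot: [0.0, 0.97, 0.243, 0.0]
force: [-0.0, 0.1, -0.4]
grip_width: 0.722
grip_force: 33.0
```

```bash
python3 - <<'E'
from look import *
go(560,78,100,-1.1)
E
```

```text
t 25.57 tcp [438.8  13.8 103.7] yaw 28.12 zaxis [ 0.001 -0.    -1.   ] F [-0.   0.1 -0.4] gw 0.722 gf 33.0
tool shift [137.1   0.5   3.8] |D| 137.0 turn units 4.87
```

Request:
servo_tool([
  [1, [0.02, 0, 0], [0, 0, 0]],
  [1, [0.03, 0, 0], [0, 0, 0]],
  [1, [0.03, 0, 0], [0, 0, 0]],
  [1, [0.03, 0, 0], [0, 0, 0]],
  [1, [0.027, 0, 0], [0, 0, 0]],
])

```text
time_s: 25.98
eef_pos: [560.3, 79.4, 102.0]
ee_rot: [-0.0, 0.97, 0.243, -0.001]
force: [1.3, -0.4, -0.5]
grip_width: 0.72
grip_force: 33.0
```

Request:
servo_tool([
  [1, [0, 0, 0], [0, 0, 0.974]],
  [1, [0, 0, 0], [0, 0, 0.974]],
  [1, [0, 0, 0], [0, 0, 0.974]],
  [1, [0, 0, 0], [0, 0, 0.974]],
  [1, [0, 0, 0], [0, 0, 0.974]],
  [1, [0, 0, 0], [0, 0, 0]],
  [1, [0, 0, 0], [0, 0, 0]],
])

```text
time_s: 26.57
eef_pos: [559.2, 78.4, 102.5]
ee_rot: [-0.0, 1.0, -0.008, -0.001]
force: [-0.6, -0.5, -0.9]
grip_width: 0.719
grip_force: 33.0
```

```bash
python3 - <<'E'
from look import *
go(615.7,83.3,60,-1.1)
E
```

```text
t 26.57 tcp [559.2  78.4 102.5] yaw -0.93 zaxis [-0.002  0.    -1.   ] F [-0.6 -0.5 -0.9] gw 0.719 gf 33.0
tool shift [56.5 -5.8 42.4] |D| 71.0 turn units 0.03
```

Request:
servo_tool([
  [1, [0.019, -0.002, 0], [0, 0, 0.03]],
  [1, [0.019, -0.002, 0], [0, 0, 0]],
  [1, [0.0185, -0.0018, 0], [0, 0, 0]],
  [1, [0, 0, 0.015], [0, 0, 0]],
  [1, [0, 0, 0.02], [0, 0, 0]],
  [1, [0, 0, 0.01], [0, 0, 0]],
  [1, [0, 0, 0], [0, 0, 0]],
  [1, [0, 0, 0], [0, 0, 0]],
  [1, [0, 0, 0], [0, 0, 0]],
])

```text
time_s: 27.32
eef_pos: [616.7, 83.0, 59.5]
ee_rot: [0.0, 1.0, -0.011, 0.001]
force: [0.5, 0.1, -0.7]
grip_width: 0.72
grip_force: 33.0
```

```bash
python3 - <<'E'
from look import *
go(615.9,83.4,18.5,-1.1)
E
```

```text
t 27.32 tcp [616.7  83.   59.5] yaw -1.23 zaxis [ 0.001 -0.    -1.   ] F [ 0.5  0.1 -0.7] gw 0.72 gf 33.0
tool shift [-0.9 -0.4 41. ] |D| 41.0 turn units -0.02
```

Request:
servo_tool([
  [1, [-0.001, 0, 0.012], [0, 0, 0]],
  [1, [0, 0, 0.014], [0, 0, 0]],
  [1, [0, 0, 0.008], [0, 0, 0]],
  [1, [0, 0, 0.004], [0, 0, 0]],
  [1, [0, 0, 0.0015], [0, 0, 0]],
  [1, [0, 0, 0.0005], [0, 0, 0]],
  [1, [0, 0, 0], [0, 0, 0]],
  [1, [0, 0, 0], [0, 0, 0]],
])

```text
time_s: 27.98
eef_pos: [615.6, 83.0, 19.0]
ee_rot: [0.0, 1.0, -0.011, 0.001]
force: [-0.2, -0.3, -1.1]
grip_width: 0.723
grip_force: 33.0
```

Request:
servo_tool([
  [1, [0, 0, 0.0005], [0, 0, 0]],
  [1, [0, 0, 0.0005], [0, 0, 0]],
  [1, [0, 0, 0], [0, 0, 0]],
  [1, [0, 0, 0], [0, 0, 0]],
])

```text
time_s: 28.32
eef_pos: [615.6, 83.1, 18.5]
ee_rot: [0.0, 1.0, -0.011, 0.001]
force: [-2.5, -0.5, 6.5]
grip_width: 0.721
grip_force: 33.7
```

Request:
servo_tool([
  [-0.6, [0, 0, 0], [0, 0, 0]],
  [-0.9, [0, 0, 0], [0, 0, 0]],
  [-0.9, [0, 0, 0], [0, 0, 0]],
  [-0.9, [0, 0, 0], [0, 0, 0]],
  [-0.9, [0, 0, -0.01], [0, 0, 0]],
  [-0.9, [0, 0, -0.02], [0, 0, 0]],
  [-0.9, [0, 0, -0.03], [0, 0, 0]],
  [-0.9, [0, 0, -0.035], [0, 0, 0]],
  [-0.9, [0, 0, -0.035], [0, 0, 0]],
  [-0.9, [0, 0, -0.02], [0, 0, 0]],
])

```text
time_s: 29.15
eef_pos: [616.2, 83.1, 172.6]
ee_rot: [0.0, 1.0, -0.011, 0.003]
force: [0.5, 0.3, 1.3]
grip_width: 0.951
grip_force: 0.0
```

Request:
servo_tool([
  [-0.9, [-0.03, 0.012, 0], [0, 0, 0]],
  [-0.9, [-0.03, 0.012, 0], [0, 0, 0]],
  [-0.9, [-0.03, 0.012, 0], [0, 0, 0]],
  [-0.9, [-0.03, 0.012, 0], [0, 0, 0]],
  [-0.9, [-0.03, 0.012, 0], [0, 0, 0]],
  [-0.9, [-0.03, 0.012, 0], [0, 0, 0]],
  [-0.9, [0, 0, 0], [0, 0, 0]],
  [-0.9, [0, 0, 0], [0, 0, 0]],
])

```text
time_s: 29.82
eef_pos: [433.3, 14.7, 168.5]
ee_rot: [0.0, 1.0, -0.012, 0.001]
force: [0.3, -0.4, -0.0]
grip_width: 0.952
grip_force: 0.0
```

```bash
python3 - <<'E'
from look import *
look([("can",16,23,(570,690,230,330)),("tub",44,52,(550,672,30,140)),("lid",14,21,(590,665,-125,-40)),("cap",15,24,(580,665,-330,-245))],"v5")
E
```

```text
top can 705 [636.4, 277.1, 75.8, 55.9, 0.5] 20.4 [636.3 277.2  20.3]
top tub 984 [614.6, 82.1, 61.3, 85.1, 89.8] 48.4 [614.8  82.4  48.3]
top lid 284 [633.3, -86.4, 45.4, 46.8, 3.3] 18.6 [633.4 -85.3  18.4]
top cap 172 [623.6, -286.6, 32.4, 33.4, 61.3] 20.6 [ 623.9 -286.8   20.4]
scene can 614 [636.6, 278.5, 76.8, 59.4, 0.9] 20.8 [637.6 276.8  20.5]
scene tub 998 [614.7, 82.8, 62.8, 85.9, 89.2] 48.9 [615.8  81.   48.8]
scene lid 369 [633.8, -85.1, 45.6, 46.6, 6.8] 19.1 [634.6 -86.3  18.9]
scene cap 271 [623.8, -287.2, 31.8, 32.3, 36.1] 20.9 [ 624.1 -287.2   20.9]
```

View pics/v5_top.png

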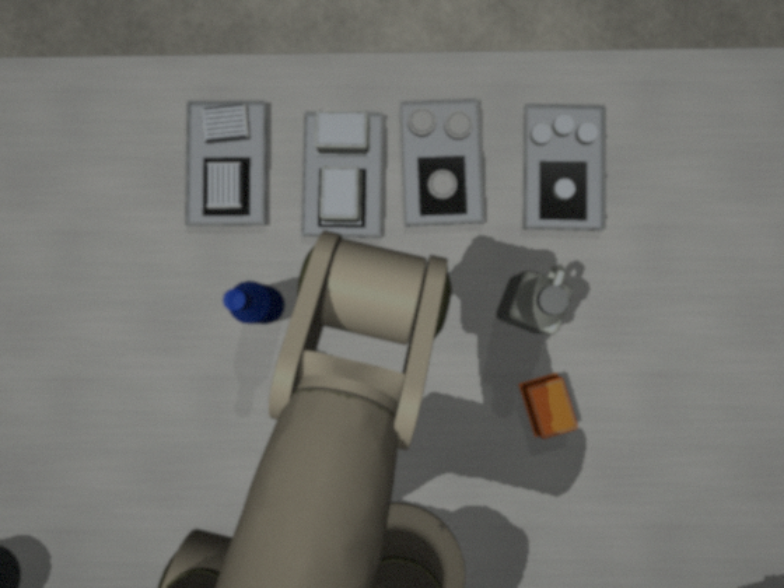

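The top view shows each piece flat and centred on its own mat: can (224,185), tub (341,195), lid (442,184) and cap (565,188). The bottle and jug have not moved, so I'm handing in.

```bash
python3 -c "
from rig import *
print(finish_job())"
```

```text
the job is handed in; nothing more can be done
None
```

Cap, lid, can and tub were set down in that order, each flat and within about 2 mm of its mat's centre, with the bottle and jug undisturbed; I handed the job in at about 30 s of the 115 s allowed, and no verdict came back.

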